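# Line up the medicine containers by height on the collection strip

## Robot

A 7-joint arm with a two-finger parallel gripper is mounted at the origin on a cart in front of the work surface, level with it; the furniture and walls round the work are solid. World frame = base frame: x ahead of the robot, y to its left, z up, the work surface at z = 0. Lengths are in mm, angles in rad, forces in N, time in s.
With the tool pointing down it reaches from about 400 to 875 mm from the base axis. Payload 19.3 kg.
Tool frame: the origin (TCP) lies at the very end of the fingers, on their centre line; the grasp point (between the pads) lies 19 mm behind it; z points along the fingers, y is the line along which they close (so a half turn about z gives the same grasp; the last joint's range is limited). The gripper opens to 85 mm and grips with 20 to 120 N. Pads are 22 mm wide; open, the fingers measure 114 mm over their backs; the gripper's body (76 mm by 85 mm) begins 54 mm behind the grasp point. The pads swing forward as they close: fully open they stand 13 mm farther back than shut.
Start: joints at [-1.319, 0.521, -0.036, 1.599, 0.021, 1.021, -0.113], TCP at [197.69, 592.902, 231.291] pointing down, gripper open.
Joint ranges: [-2.91, 2.91], [-0.3, 2.13], [-1.5, 1.42], [0.17, 2.43], [-1.26, 4.41], [0.16, 1.93], [-2.52, 2.52]. Speed limits (rad/s): [1.89, 1.89, 2.39, 2.39, 3.01, 3.01, 3.01].

## Interface

Orientations are given as [roll, pitch, yaw] about the fixed x, y, z axes, in that order (R = Rz(yaw) Ry(pitch) Rx(roll)).
In Python, from cell import manip, snapshot gives the robot as it stands.
- The arm moves only by the tool drive_tool, never from a script. Its argument "increments" is a list of rows, each an object of numbers: "x", "y", "z": the shift along the tool's x, y, z in cm; "spin": the turn about the tool's z in rad; "gripper": the opening, from -1 (shut) to 1 (fully open), so that 0 is half open. A call has 1 to 10 rows; each row shifts and turns the commanded pose from where the row before left it, along the tool's axes as they then stand; what a row does not reach is not made up. A row lasts 1/8 s, in which the tool goes at most 62.5 mm and 10.7 degrees, less where a joint would pass 70% of its speed; a pose out of reach is approached as far as the arm can. A call is refused whole if a number of a shift passes 6.25 or a number of a turn 0.188, either way. A call with a gripper value outside its range is refused whole. The fingers move at their own pace and stop on an object; "newtons" is the grip in N (left out, the last holds). Time passes only in rows, so rows that do not move let the fingers close. It gives the time, the measured TCP pose, the force, the opening and the grip force at its end, in the units of the state.
- manip.read_state(): the state, without advancing time (a new reading comes with each control period).
- snapshot(name): name is "scene" or "top" or "wrist"; returns a dict with "img" (480x640x3 uint8, blue, green, red), "fx", "fy", "cx", "cy" (pixels), "eye" and "attitude" of the camera in the world; the wrist camera has in their place "tool_from_camera" (4x4, takes a point from camera to tool coordinates, whose origin is the TCP and whose axes are the flange's). Camera axes: x right, y down, z forward; pixel columns grow to the right and rows downward; lengths in mm; the calibration is good to about 2 mm. A picture is of the moment at which its call begins: read the wrist's pose just before it. There is no depth.
- manip.hand_in(): hands the job in; it is judged then, once.
The state is a dict: "clock": time; "qpos": joint angles; "qvel": joint speeds; "joint_efforts": joint torques, N m; "eef_pos": TCP position; "tcp_rot": TCP orientation; "force": force on the tool from outside, world axes, zero at the start; "wrist_torque": the same for the moment, N m; "finger_gap": opening from 0.0 (shut) to 1.0 (fully open); "grasp_force": force on a finger pad.
Only numpy, scipy, OpenCV 4.12 (cv2) and the standard library are available. Lean on these libraries where they do the work, as an engineer would, in place of code of your own. Each camera call takes 0.05 s, during which the arm holds its last target. There are 200 camera calls.

## Task

Line up the three pill bottles and the jar on the grey strip in order of height, the tallest on the mark beside the green block and then down to the shortest beside the red block. Stand one upright in the middle of each round mark and let go, without tipping any of them over on the way.

Things in the scene. Friction and masses are not known exactly. Their poses are not given: they have to be found in the camera images.
- pill_bottle_2_mid (a point): tall brown amber bottle with a white cap, 44 mm in diameter, 100 mm high, standing on the worktop at the start; this point is its centre, half-way up on its axis; z axis = its upright axis
- pill_bottle_1_mid (a point): white bottle with a green cap, 48 mm in diameter, 76 mm high, standing on the worktop at the start; this point is its centre, half-way up on its axis; z axis = its upright axis
- pill_bottle_0_mid (a point): white bottle with a white cap and a dark red band round its label, 42 mm in diameter, 66 mm high, standing on the worktop at the start; this point is its centre, half-way up on its axis; z axis = its upright axis
- jar_mid (a point): low round white jar with a blue lid, 52 mm in diameter, 50 mm high, standing on the worktop at the start; this point is its centre, half-way up on its axis; z axis = its upright axis
- mark_a: flat round white mark with a thin black rim, 62 mm in diameter, on a flat grey strip (76 x 430 mm, 5 mm thick, fixed), at one end of the row, the robot's left-hand end; marks are 85 mm apart; origin at the mark's centre on the strip's top surface (z = 0.005), x axis across the strip, y axis along the row
- mark_b: flat round white mark with a thin black rim, 62 mm in diameter, on a flat grey strip (76 x 430 mm, 5 mm thick, fixed), second from the left, between marks a and c; marks are 85 mm apart; origin at the mark's centre on the strip's top surface (z = 0.005), x axis across the strip, y axis along the row
- mark_c: flat round white mark with a thin black rim, 62 mm in diameter, on a flat grey strip (76 x 430 mm, 5 mm thick, fixed), third from the left, between marks b and d; marks are 85 mm apart; origin at the mark's centre on the strip's top surface (z = 0.005), x axis across the strip, y axis along the row
- mark_d: flat round white mark with a thin black rim, 62 mm in diameter, on a flat grey strip (76 x 430 mm, 5 mm thick, fixed), at the right-hand end of the row; marks are 85 mm apart; origin at the mark's centre on the strip's top surface (z = 0.005), x axis across the strip, y axis along the row
- green_end: green block, 60 x 30 mm and 12 mm high, fixed on one end of the strip, its centre about 60 mm beyond the last mark at that end (beside mark a or mark d); origin at the centre of its underside
- red_end: red block of the same size and shape, fixed on the other end of the strip; origin at the centre of its underside
Things that resemble listed ones, but are neither listed nor needed, are in the scene too. What is shaped like the part that bears pill_bottle_2_mid but yellow is not meant.

How it is judged (in metres and radians):
At the end, for the whole second after the job is handed in: All four containers stand upright (within 0.1 rad) and at rest on the strip, each within 15 mm of the centre of its own mark, in order of height: tallest (amber bottle) beside the green block, then green-capped bottle, white-capped bottle, and jar beside the red block (((horizontal distance between green_end and mark_a below 0.1 m and horizontal distance between pill_bottle_2_mid and mark_a below 0.015 m and z of pill_bottle_2_mid in the frame of mark_a below 0.055 m and angle between each of pill_bottle_2_mid, pill_bottle_1_mid, pill_bottle_0_mid, jar_mid's own z axis and vertical below 0.1 rad and horizontal distance between pill_bottle_1_mid and mark_b below 0.015 m and z of pill_bottle_1_mid in the frame of mark_b below 0.043 m and horizontal distance between pill_bottle_0_mid and mark_c below 0.015 m and z of pill_bottle_0_mid in the frame of mark_c below 0.038 m and horizontal distance between jar_mid and mark_d below 0.015 m and z of jar_mid in the frame of mark_d below 0.03 m) or (horizontal distance between green_end and mark_d below 0.1 m and horizontal distance between pill_bottle_2_mid and mark_d below 0.015 m and z of pill_bottle_2_mid in the frame of mark_d below 0.055 m and angle between each of pill_bottle_2_mid, pill_bottle_1_mid, pill_bottle_0_mid, jar_mid's own z axis and vertical below 0.1 rad and horizontal distance between pill_bottle_1_mid and mark_c below 0.015 m and z of pill_bottle_1_mid in the frame of mark_c below 0.043 m and horizontal distance between pill_bottle_0_mid and mark_b below 0.015 m and z of pill_bottle_0_mid in the frame of mark_b below 0.038 m and horizontal distance between jar_mid and mark_a below 0.015 m and z of jar_mid in the frame of mark_a below 0.03 m)) and linear speed of each of pill_bottle_2, pill_bottle_1, pill_bottle_0, jar below 0.02 m/s); the robot touches nothing.
It fails at once if a container is tipped over (more than 45 degrees) (angle between any of pill_bottle_2_mid, pill_bottle_1_mid, pill_bottle_0_mid, jar_mid's own z axis and vertical above 0.785 rad).
It also fails if it takes over 106 s, if anything falls off the work surface, if the arm or the gripper's body presses on something with over 40 N, if the wrist force passes 120 N, or if a joint passes its speed limit or range.

## Working session

There is one attempt and no reset: what is moved stays moved. The work goes in short steps, Python scripts to look and compute and a tool call to move; the robot and the scene stay as the last step left them, time stands still between calls to the robot, and variables do not carry over. Pictures are saved under pics/ and viewed, at most 14 in all, crops included, and the job is handed in when it is done.

Besides the shell and the picture viewer there is one more tool, called after "Call:" in YAML: its name, and indented under it one key for each argument. drive_tool: Moves the arm, as the interface text tells. Its arguments: {"type":"object","properties":{"increments":{"type":"array","items":{"type":"object","properties":{"x":{"type":"number"},"y":{"type":"number"},"z":{"type":"number"},"spin":{"type":"number"},"gripper":{"type":"number"}}}},"newtons":{"type":"number"}},"required":["increments"]}

```bash
mkdir -p pics; ls; python3 - <<'E'
from cell import manip, snapshot
import cv2,numpy as np
print(manip.read_state())
for n in ("scene","top"):
    s=snapshot(n); cv2.imwrite(f"pics/{n}0.png",s["img"]); print(n,{k:v for k,v in s.items() if k!="img"})
E
```

```text
pics
{'clock': 0.0, 'qpos': array([-1.31923521,  0.52203633, -0.03632333,  1.59997757,  0.0212351 ,
        1.02108784, -0.11280031]), 'qvel': array([ 0.00072034, -0.00075467, -0.00074236, -0.00073589, -0.00052292,
       -0.00214877, -0.0014045 ]), 'joint_efforts': array([-2.80307622e-04, -9.27122641e+01,  1.97923020e+00, -3.69951725e+01,
        1.77903834e-02,  8.01951857e-03, -5.43189898e-06]), 'eef_pos': array([197.59235138, 592.60536743, 230.72277566]), 'tcp_rot': array([-3.14047484e+00,  1.10857071e-04,  2.81983558e+00]), 'force': array([-0.49841969,  0.24246957, -0.07467682]), 'wrist_torque': array([-0.00175872,  0.03459615,  0.01736134]), 'grasp_force': 0.0, 'finger_gap': 0.9995398891257262}
scene {'fx': 514.0118582448802, 'fy': 514.0118582448802, 'cx': 327.01137597707714, 'cy': 247.6989150378915, 'eye': array([ 335.41626368, -435.09902921,  962.63797682]), 'attitude': array([-2.64908697, -0.01445426, -0.46140851])}
top {'fx': 447.1987542857837, 'fy': 447.1987542857837, 'cx': 312.2468526090001, 'cy': 238.97134242122348, 'eye': array([485.34849288,  -9.48952034, 914.53311716]), 'attitude': array([-3.01805626, -0.00428384, -1.57199453])}
```

View pics/scene0.png

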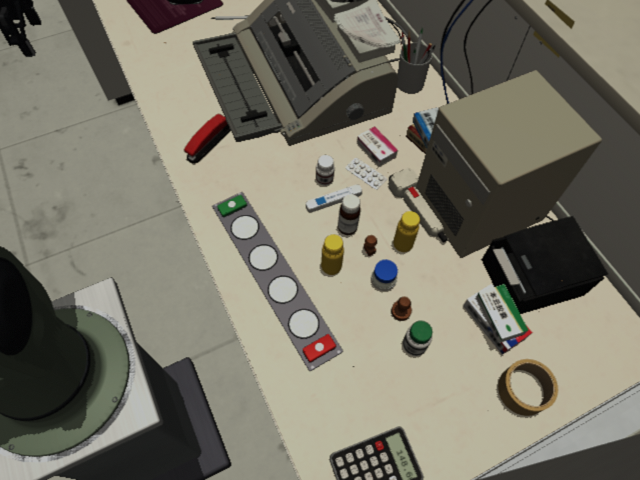

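View pics/top0.png

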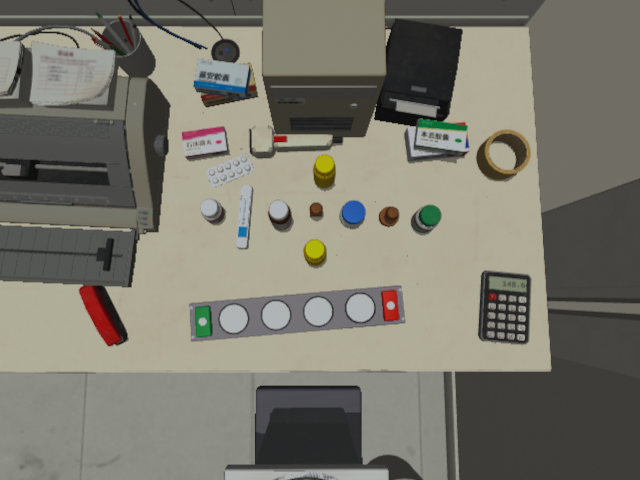

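The arm is out of view. Green is at the left end, so the order is amber→a, green cap→b, white cap→c, jar→d.

What could be taken for each target (top-view pixels):
- **Amber with white cap:** (279,212). The yellow bottles at (324,170) and (315,252) and the small brown ones at (316,210) and (390,215) are lookalikes.
- **White cap with red band:** (211,210)
- **Green cap:** (428,217)
- **Jar:** (353,213)

I'll measure these and check them in one crop.

```bash
cat > h.py <<'E'
import cv2,numpy as np
from scipy.spatial.transform import Rotation as Ro
def ray(s,u,v):
    d=Ro.from_euler('xyz',s["attitude"]).as_matrix()@np.array([(u-s["cx"])/s["fx"],(v-s["cy"])/s["fy"],1])
    return np.array(s["eye"]),d/np.linalg.norm(d)
def plane(s,u,v,z):
    e,d=ray(s,u,v); return (e+d*(z-e[2])/d[2])
def tri(rs):
    A=np.zeros((3,3));b=np.zeros(3)
    for e,d in rs:
        P=np.eye(3)-np.outer(d,d);A+=P;b+=P@e
    p=np.linalg.solve(A,b); return p,[np.linalg.norm((np.eye(3)-np.outer(d,d))@(p-e)) for e,d in rs]
def blobs(img,lo,hi,a0=60,a1=3000):
    m=cv2.inRange(cv2.cvtColor(img,cv2.COLOR_BGR2HSV),lo,hi)
    m=cv2.morphologyEx(m,cv2.MORPH_OPEN,np.ones((3,3)))
    o=[]
    for c in cv2.findContours(m,cv2.RETR_EXTERNAL,cv2.CHAIN_APPROX_NONE)[0]:
        a=cv2.contourArea(c)
        if a0<a<a1:
            (u,v),ax,an=cv2.fitEllipse(c); o.append((round(u,1),round(v,1),round(a),tuple(np.round(ax,1))))
    return o
E
python3 - <<'E'
from cell import snapshot
from h import *
for n in ("scene","top"):
    s=snapshot(n);im=s["img"]
    for nm,lo,hi,z in (("white",(0,0,190),(179,40,255),5),("green",(50,120,40),(85,255,255),76),("blue",(105,150,60),(130,255,255),50),("red",(0,180,120),(8,255,255),12),("yellow",(22,180,100),(32,255,255),100)):
        for b in blobs(im,lo,hi):
            print(n,nm,b,plane(s,b[0],b[1],z).round(1))
a=snapshot("scene")["img"][130:370,200:450]; t=snapshot("top")["img"][180:270,190:450]
a=cv2.resize(a,None,fx=2.4,fy=2.4)[:, :600];cv2.imwrite("pics/crop.png",a)
E
```

```text
scene white (302.9, 322.9, 422, (np.float64(22.5), np.float64(25.5))) [ 459.7 -110.1    5. ]
scene white (282.2, 289.2, 424, (np.float64(22.2), np.float64(24.4))) [452.6 -26.7   5. ]
scene white (262.6, 257.0, 374, (np.float64(19.9), np.float64(24.1))) [445.8  58.2   5. ]
scene white (244.4, 227.0, 351, (np.float64(19.3), np.float64(23.3))) [439.1 142.3   5. ]
scene white (351.8, 201.1, 82, (np.float64(9.6), np.float64(13.3))) [678.6 100.1   5. ]
scene white (325.5, 160.7, 82, (np.float64(9.2), np.float64(11.6))) [675.7 226.1   5. ]
scene green (421.0, 331.0, 290, (np.float64(18.2), np.float64(20.4))) [ 635.3 -242.    76. ]
scene green (509.7, 302.4, 272, (np.float64(6.7), np.float64(62.3))) [ 813.1 -267.4   76. ]
scene green (231.2, 205.0, 208, (np.float64(11.8), np.float64(31.0))) [426.9 159.7  76. ]
scene blue (385.6, 270.1, 334, (np.float64(19.8), np.float64(21.6))) [646.9 -98.   50. ]
scene red (311.4, 351.8, 138, (np.float64(13.1), np.float64(15.6))) [ 448.8 -171.6   12. ]
scene red (326.7, 342.8, 132, (np.float64(13.0), np.float64(15.7))) [ 482.6 -168.7   12. ]
scene red (203.
[... 350 characters left out ...]
n (429.6, 215.4, 300, (np.float64(19.1), np.float64(20.1))) [ 634.5 -236.7   76. ]
top green (433.5, 123.8, 268, (np.float64(7.1), np.float64(62.8))) [ 816.1 -250.4   76. ]
top blue (353.1, 212.0, 376, (np.float64(21.7), np.float64(22.2))) [646.  -93.6  50. ]
top red (390.7, 313.4, 137, (np.float64(14.3), np.float64(15.5))) [ 447.8 -169.7   12. ]
top red (388.7, 297.2, 136, (np.float64(14.6), np.float64(15.5))) [ 479.8 -166.5   12. ]
top red (98.3, 315.7, 771, (np.float64(14.2), np.float64(81.0))) [444.  411.9  12. ]
top yellow (313.9, 249.6, 303, (np.float64(18.8), np.float64(21.3))) [566.9 -16.1 100. ]
top yellow (324.0, 164.0, 259, (np.float64(17.8), np.float64(18.8))) [728.1 -35.3 100. ]
```

View pics/crop.png

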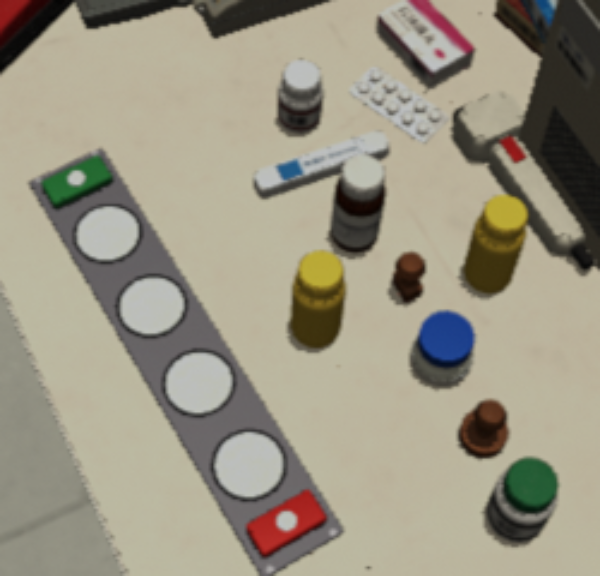

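The crop confirms the choice: red band at crop (300,95), amber with white cap (358,200), jar (445,345), green cap (525,500). The pawns and yellow bottles are distractors. Next I need the top-view marks and white caps.

```bash
python3 - <<'E'
from cell import snapshot
from h import *
for n,v in (("top",170),("top",185),("scene",170)):
    s=snapshot(n)
    for b in blobs(s["img"],(0,0,v),(179,35 if n=="top" else 40,255),80,1200):
        if b[2]<1000: print(n,v,b,*[plane(s,b[0],b[1],z).round(1)[:2] for z in (5,66,100)])
E
```

```text
top 170 (361.4, 475.0, 417, (np.float64(8.7), np.float64(71.0))) [ 140.5 -107.6] [ 163.7 -101. ] [176.6 -97.3]
top 170 (249.6, 475.2, 408, (np.float64(8.0), np.float64(84.8))) [140.8 107.5] [163.9  99.6] [176.8  95.2]
top 170 (172.1, 365.2, 114, (np.float64(12.4), np.float64(19.7))) [346.9 263.9] [356.2 245.6] [361.4 235.4]
top 170 (203.4, 363.2, 165, (np.float64(17.5), np.float64(19.7))) [350.7 202.2] [359.7 188. ] [364.7 180.1]
top 170 (279.3, 361.8, 106, (np.float64(14.6), np.float64(20.2))) [353.1  52.1] [362.   47.9] [366.9  45.6]
top 170 (313.1, 344.6, 264, (np.float64(14.0), np.float64(28.8))) [386.3 -15. ] [393.  -14.6] [396.7 -14.4]
top 170 (336.4, 341.9, 208, (np.float64(20.5), np.float64(25.6))) [391.5 -61.4] [397.8 -57.9] [401.3 -56. ]
top 170 (233.2, 318.4, 518, (np.float64(25.5), np.float64(26.0))) [438.  145.1] [441.2 134.7] [443.  128.9]
top 170 (275.5, 314.6, 514, (np.float64(25.5), np.float64(25.7))) [445.4  60.4] [448.1  55.7] [449.6  53.1]
top 170 (425.0, 312.4, 236, (np.float64(14.0), np.float64(33.9))) [ 449.4 -240.1] [ 451.8 -224.6] [ 453.1 -216. ]
top 170 (317
[... 4258 characters left out ...]
[706.9  -6.9] [683.2 -34.1] [670.  -49.3]
scene 170 (244.4, 226.7, 384, (np.float64(20.6), np.float64(23.8))) [439.4 143. ] [432.7 106.2] [429.1  85.7]
scene 170 (344.1, 196.6, 330, (np.float64(21.3), np.float64(37.3))) [668.7 118.2] [647.4  83. ] [635.6  63.4]
scene 170 (357.1, 167.2, 128, (np.float64(16.7), np.float64(24.4))) [733.1 177.5] [707.8 138.5] [693.7 116.7]
scene 170 (325.5, 159.9, 128, (np.float64(12.0), np.float64(14.0))) [676.7 228.2] [655.  185.9] [642.9 162.4]
scene 170 (374.5, 143.7, 217, (np.float64(14.5), np.float64(33.8))) [802.9 220.6] [773.1 178.8] [756.5 155.5]
scene 170 (139.7, 37.7, 186, (np.float64(13.5), np.float64(29.6))) [409.2 813.2] [404.5 733.6] [401.9 689.3]
```

Averaged positions in mm:
- **Marks:** a (438.7,144), b (445.8,59.3), c (452.7,-25.5), d (459.7,-110)
- **Containers:** white cap (654,187), amber (643.5,48.5), jar (646.5,-95.5), green cap (635,-239)

At yaw π/2, tool x is world +y, tool y is world +x and z is down. I'll spin first.

Call:
drive_tool:
  increments:
    - {"spin": 0.178,"gripper": 1}
    - {"spin": 0.178}
    - {"spin": 0.178}
    - {"spin": 0.178}
    - {"spin": 0.178}
    - {"spin": 0.178}
    - {"spin": 0.178}
    - {}
  newtons: 50

```text
schema error: expected keys x, y, z, spin, gripper
```

Call:
drive_tool:
  increments:
    - {"x": 0,"y": 0,"z": 0,"spin": 0.178,"gripper": 1}
    - {"x": 0,"y": 0,"z": 0,"spin": 0.178,"gripper": 1}
    - {"x": 0,"y": 0,"z": 0,"spin": 0.178,"gripper": 1}
    - {"x": 0,"y": 0,"z": 0,"spin": 0.178,"gripper": 1}
    - {"x": 0,"y": 0,"z": 0,"spin": 0.178,"gripper": 1}
    - {"x": 0,"y": 0,"z": 0,"spin": 0.178,"gripper": 1}
    - {"x": 0,"y": 0,"z": 0,"spin": 0.178,"gripper": 1}
    - {"x": 0,"y": 0,"z": 0,"spin": 0,"gripper": 1}
  newtons: 50

```text
clock: 1.45
eef_pos: [197.5, 593.0, 231.2]
tcp_rot: [3.141, 0.0, 1.575]
force: [0.1, 0.3, 0.5]
finger_gap: 0.999
grasp_force: 0.0
```

Call:
drive_tool:
  increments:
    - {"x": -1,"y": 1,"z": 0,"spin": 0,"gripper": 1}
    - {"x": -2,"y": 2.5,"z": 0,"spin": 0,"gripper": 1}
    - {"x": -3,"y": 3.5,"z": 0,"spin": 0,"gripper": 1}
    - {"x": -3,"y": 3.5,"z": 0,"spin": 0,"gripper": 1}
    - {"x": -3,"y": 3.5,"z": 0,"spin": 0,"gripper": 1}
    - {"x": -3,"y": 3.5,"z": 0,"spin": 0,"gripper": 1}
    - {"x": -3,"y": 3.5,"z": 0,"spin": 0,"gripper": 1}
    - {"x": -3,"y": 3.5,"z": 0,"spin": 0,"gripper": 1}
    - {"x": -3,"y": 3.5,"z": 0,"spin": 0,"gripper": 1}
    - {"x": -3,"y": 3.5,"z": 0,"spin": 0,"gripper": 1}

```text
clock: 2.7
eef_pos: [514.8, 321.6, 231.5]
tcp_rot: [3.141, -0.0, 1.576]
force: [0.1, 1.5, -0.0]
finger_gap: 1.0
grasp_force: 0.0
```

Call:
drive_tool:
  increments:
    - {"x": -3,"y": 3.5,"z": 0,"spin": 0,"gripper": 1}
    - {"x": -3,"y": 3.5,"z": 0,"spin": 0,"gripper": 1}
    - {"x": -3,"y": 3,"z": 0,"spin": 0,"gripper": 1}
    - {"x": -3,"y": 3,"z": 0,"spin": 0,"gripper": 1}
    - {"x": -1,"y": 1,"z": 0,"spin": 0,"gripper": 1}
    - {"x": 0,"y": 0,"z": 0,"spin": 0,"gripper": 1}
    - {"x": 0,"y": 0,"z": 0,"spin": 0,"gripper": 1}

```text
clock: 3.58
eef_pos: [653.1, 195.4, 231.3]
tcp_rot: [-3.141, -0.001, 1.576]
force: [-1.2, -0.0, -0.7]
finger_gap: 1.002
grasp_force: 0.0
```

Now a wrist look here to cross-check the white-cap position.

```bash
cat >> h.py <<'E'
def wplane(st,s,u,v,z):
    R=Ro.from_euler('xyz',st["tcp_rot"]).as_matrix(); T=np.array(s["tool_from_camera"])
    e=st["eef_pos"]+R@T[:3,3]; d=R@T[:3,:3]@np.array([(u-s["cx"])/s["fx"],(v-s["cy"])/s["fy"],1])
    return e+d*(z-e[2])/d[2]
E
python3 - <<'E'
from cell import manip,snapshot
from h import *
st=manip.read_state(); s=snapshot("wrist"); cv2.imwrite("pics/w0.png",s["img"]); print(s["tool_from_camera"].round(3),s["fx"],s["cx"],s["cy"])
for b in blobs(s["img"],(0,0,170),(179,40,255),400,40000): print(b,wplane(st,s,b[0],b[1],66).round(1))
E
```

```text
[[-0.00000e+00 -9.66000e-01 -2.59000e-01  6.61420e+01]
 [ 1.00000e+00 -1.00000e-03  0.00000e+00  8.12000e-01]
 [-0.00000e+00 -2.59000e-01  9.66000e-01 -1.42153e+02]
 [ 0.00000e+00  0.00000e+00  0.00000e+00  1.00000e+00]] 374.13161156663125 313.1769395846149 244.72511203112353
(88.5, 466.0, 1158, (np.float64(33.8), np.float64(53.5))) [427.9 -53.5  66. ]
(301.3, 396.7, 870, (np.float64(29.3), np.float64(38.2))) [643.3  28.9  66. ]
(60.9, 346.8, 2542, (np.float64(49.2), np.float64(72.2))) [422.8  81.1  66. ]
(118.0, 331.7, 1094, (np.float64(31.7), np.float64(47.1))) [477.3  96.6  66. ]
```

View pics/w0.png

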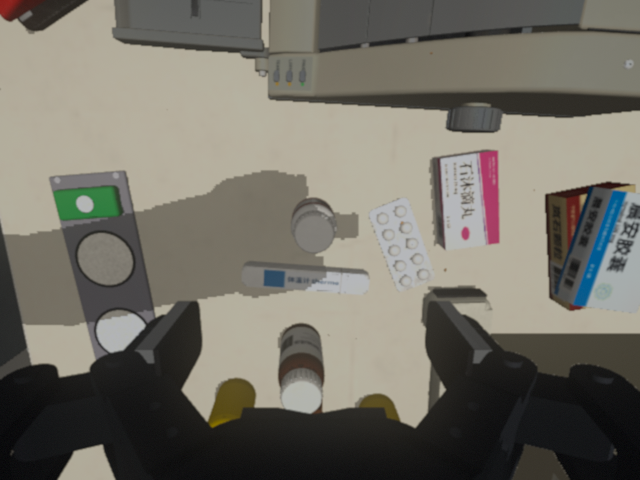

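The white cap shows at wrist pixel (314,230), in the gripper's shadow. The amber cap is at (301,392).

```bash
python3 - <<'E'
from cell import manip,snapshot
from h import *
st=manip.read_state(); s=snapshot("wrist"); print(st["eef_pos"])
g=cv2.medianBlur(cv2.cvtColor(s["img"],cv2.COLOR_BGR2GRAY),3)
c=cv2.HoughCircles(g[190:270,270:350],cv2.HOUGH_GRADIENT,1,20,param1=80,param2=12,minRadius=14,maxRadius=28)
print(c)
for u,v,z in ((314,230,66),(301,392,100),(105,258,5)): print(wplane(st,s,u,v,z).round(1))
E
```

```text
[653.06696905 195.51767426 231.35240933]
[[[43.5 43.5 18.5]]]
[654.6 192.   66. ]
[644.3  59.3 100. ]
[439.8 147.7   5. ]
```

Call:
drive_tool:
  increments:
    - {"x": -0.3,"y": 0.1,"z": 1.4,"spin": 0,"gripper": 1}
    - {"x": -0.4,"y": 0,"z": 3,"spin": 0,"gripper": 1}
    - {"x": 0,"y": 0,"z": 3,"spin": 0,"gripper": 1}
    - {"x": 0,"y": 0,"z": 3,"spin": 0,"gripper": 1}
    - {"x": 0,"y": 0,"z": 3,"spin": 0,"gripper": 1}
    - {"x": 0,"y": 0,"z": 3,"spin": 0,"gripper": 1}
    - {"x": 0,"y": 0,"z": 3,"spin": 0,"gripper": 1}
    - {"x": 0,"y": 0,"z": 2,"spin": 0,"gripper": 1}
    - {"x": 0,"y": 0,"z": 0,"spin": 0,"gripper": 1}

```text
clock: 4.8
eef_pos: [654.0, 187.0, 15.8]
tcp_rot: [-3.139, 0.001, 1.574]
force: [0.9, -0.6, 0.0]
finger_gap: 1.001
grasp_force: 0.0
```

Call:
drive_tool:
  increments:
    - {"x": 0,"y": 0,"z": 0,"spin": 0,"gripper": -1}
    - {"x": 0,"y": 0,"z": 0,"spin": 0,"gripper": -1}
    - {"x": 0,"y": 0,"z": 0,"spin": 0,"gripper": -1}
    - {"x": 0,"y": 0,"z": 0,"spin": 0,"gripper": -1}
    - {"x": 0,"y": 0,"z": 0,"spin": 0,"gripper": -1}
    - {"x": 0,"y": 0,"z": 0,"spin": 0,"gripper": -1}
    - {"x": 0,"y": 0,"z": 0,"spin": 0,"gripper": -1}
    - {"x": 0,"y": 0,"z": 0,"spin": 0,"gripper": -1}
  newtons: 50

```text
clock: 5.8
eef_pos: [655.3, 187.5, 18.4]
tcp_rot: [3.141, -0.001, 1.574]
force: [-2.5, 0.5, 8.5]
finger_gap: 0.464
grasp_force: 49.6
```

Call:
drive_tool:
  increments:
    - {"x": 0,"y": 0,"z": -0.7,"spin": 0,"gripper": -1}
    - {"x": 0,"y": 0,"z": -2,"spin": 0,"gripper": -1}
    - {"x": 0,"y": 0,"z": -3,"spin": 0,"gripper": -1}
    - {"x": 0,"y": 0,"z": -3,"spin": 0,"gripper": -1}
    - {"x": 0,"y": 0,"z": -3,"spin": 0,"gripper": -1}
    - {"x": -1,"y": -1,"z": -2,"spin": 0,"gripper": -1}
    - {"x": -2,"y": -2,"z": 0,"spin": 0,"gripper": -1}
    - {"x": -3,"y": -3,"z": 0,"spin": 0,"gripper": -1}
    - {"x": -3,"y": -3,"z": 0,"spin": 0,"gripper": -1}
    - {"x": -3,"y": -3,"z": 0,"spin": 0,"gripper": -1}

```text
clock: 7.05
eef_pos: [534.5, 66.0, 155.7]
tcp_rot: [3.14, -0.001, 1.574]
force: [1.0, -0.1, -0.3]
finger_gap: 0.464
grasp_force: 50.6
```

Call:
drive_tool:
  increments:
    - {"x": -3,"y": -3,"z": 0,"spin": 0,"gripper": -1}
    - {"x": -3,"y": -3,"z": 0,"spin": 0,"gripper": -1}
    - {"x": -2,"y": -1.2,"z": 0,"spin": 0,"gripper": -1}
    - {"x": -1.2,"y": -1,"z": 0,"spin": 0,"gripper": -1}
    - {"x": 0,"y": 0,"z": 0,"spin": 0,"gripper": -1}
    - {"x": 0,"y": 0,"z": 0,"spin": 0,"gripper": -1}

```text
clock: 7.8
eef_pos: [454.2, -24.6, 154.5]
tcp_rot: [3.141, -0.0, 1.575]
force: [0.6, 0.0, -1.1]
finger_gap: 0.462
grasp_force: 50.6
```

Call:
drive_tool:
  increments:
    - {"x": 0,"y": -0.1,"z": 2,"spin": 0,"gripper": -1}
    - {"x": 0,"y": 0,"z": 3,"spin": 0,"gripper": -1}
    - {"x": 0,"y": 0,"z": 3,"spin": 0,"gripper": -1}
    - {"x": 0,"y": 0,"z": 2.5,"spin": 0,"gripper": -1}
    - {"x": 0,"y": 0,"z": 1.5,"spin": 0,"gripper": -1}
    - {"x": 0,"y": 0,"z": 0.7,"spin": 0,"gripper": -1}
    - {"x": 0,"y": 0,"z": 0.3,"spin": 0,"gripper": -1}
    - {"x": 0,"y": 0,"z": 0,"spin": 0,"gripper": -1}
    - {"x": 0,"y": 0,"z": 0,"spin": 0,"gripper": -1}

```text
clock: 8.93
eef_pos: [452.8, -25.3, 24.8]
tcp_rot: [3.141, -0.0, 1.574]
force: [0.7, -0.5, -0.2]
finger_gap: 0.464
grasp_force: 50.6
```

Call:
drive_tool:
  increments:
    - {"x": 0,"y": 0,"z": 0.1,"spin": 0,"gripper": -1}
    - {"x": 0,"y": 0,"z": 0,"spin": 0,"gripper": -0.3}
    - {"x": 0,"y": 0,"z": 0,"spin": 0,"gripper": 0.3}
    - {"x": 0,"y": 0,"z": 0,"spin": 0,"gripper": 1}
    - {"x": 0,"y": 0,"z": 0,"spin": 0,"gripper": 1}
    - {"x": 0,"y": 0,"z": 0,"spin": 0,"gripper": 1}
    - {"x": 0,"y": 0,"z": 0,"spin": 0,"gripper": 1}

```text
clock: 9.8
eef_pos: [452.5, -25.4, 23.3]
tcp_rot: [-3.142, 0.0, 1.574]
force: [0.7, 0.4, -0.4]
finger_gap: 0.998
grasp_force: 0.0
```

Call:
drive_tool:
  increments:
    - {"x": 0,"y": 0,"z": -1,"spin": 0,"gripper": 1}
    - {"x": 0,"y": 0,"z": -3,"spin": 0,"gripper": 1}
    - {"x": 0,"y": 0,"z": -4,"spin": 0,"gripper": 1}
    - {"x": 0,"y": 0,"z": -4,"spin": 0,"gripper": 1}
    - {"x": 0,"y": 0,"z": -4,"spin": 0,"gripper": 1}
    - {"x": 0,"y": 0,"z": -2,"spin": 0,"gripper": 1}
    - {"x": 0,"y": 0,"z": 0,"spin": 0,"gripper": 1}

```text
clock: 10.68
eef_pos: [453.0, -25.2, 204.9]
tcp_rot: [3.139, -0.001, 1.574]
force: [0.1, 0.9, -0.8]
finger_gap: 1.001
grasp_force: 0.0
```

Call:
drive_tool:
  increments:
    - {"x": 0.5,"y": 1,"z": 0,"spin": 0,"gripper": 1}
    - {"x": 1,"y": 3,"z": 0,"spin": 0,"gripper": 1}
    - {"x": 1,"y": 3,"z": 0,"spin": 0,"gripper": 1}
    - {"x": 1,"y": 3,"z": 0,"spin": 0,"gripper": 1}
    - {"x": 1,"y": 3,"z": 0,"spin": 0,"gripper": 1}
    - {"x": 1,"y": 3,"z": 0,"spin": 0,"gripper": 1}
    - {"x": 1,"y": 2,"z": 0,"spin": 0,"gripper": 1}
    - {"x": 1,"y": 1,"z": 0,"spin": 0,"gripper": 1}
    - {"x": 0,"y": 0,"z": 0,"spin": 0,"gripper": 1}
    - {"x": 0,"y": 0,"z": 0,"spin": 0,"gripper": 1}

```text
clock: 11.92
eef_pos: [641.7, 49.8, 203.1]
tcp_rot: [-3.141, 0.0, 1.573]
force: [-0.1, 0.1, -0.4]
finger_gap: 1.001
grasp_force: 0.0
```

```bash
python3 - <<'E'
from cell import manip,snapshot
from h import *
st=manip.read_state(); s=snapshot("wrist"); cv2.imwrite("pics/w1.png",s["img"]); print(st["eef_pos"])
t=snapshot("scene"); cv2.imwrite("pics/s1.png",t["img"])
for b in blobs(s["img"],(0,0,150),(179,50,255),400,40000): print(b,wplane(st,s,b[0],b[1],100).round(1))
E
```

```text
[641.71203122  49.80200243 203.11924778]
(88.4, 465.5, 1233, (np.float64(34.8), np.float64(55.0))) [ 461.6 -134.8  100. ]
(48.8, 330.4, 5394, (np.float64(73.8), np.float64(108.3))) [451.4 -14.5 100. ]
(76.4, 106.1, 3432, (np.float64(60.8), np.float64(71.9))) [496.2 138.4 100. ]
(512.7, 41.6, 3568, (np.float64(58.2), np.float64(88.9))) [760.5 174.9 100. ]
(20.8, 137.0, 5486, (np.float64(43.6), np.float64(232.4))) [458.2 120.  100. ]
```

View pics/w1.png

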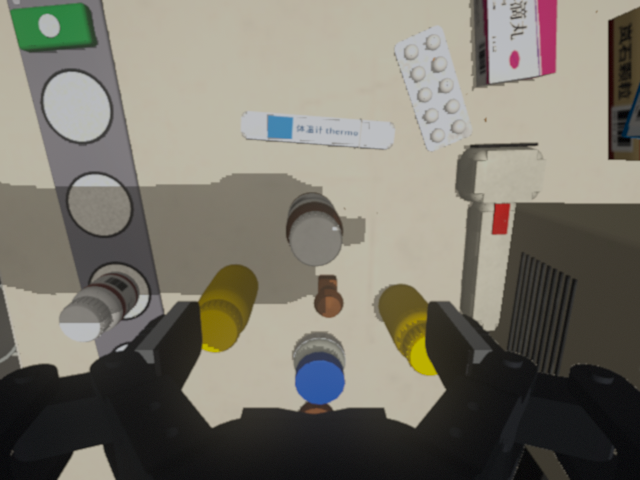

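View pics/s1.png

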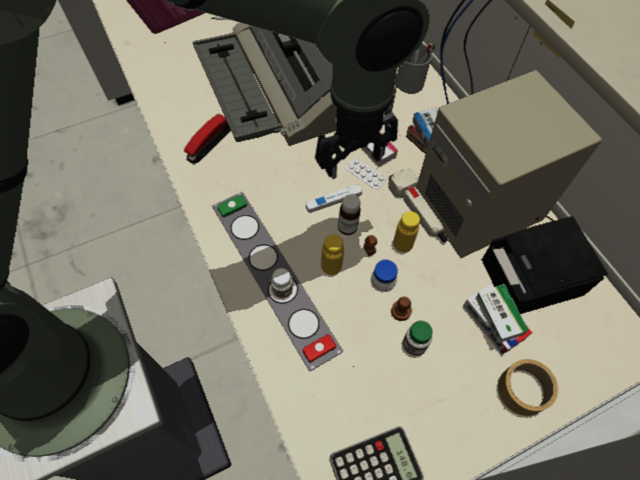

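The white-capped bottle stands on mark c, scene (281,283). The amber cap is at wrist pixel (314,237), which puts it at about (643.5, 51). I'll grasp it.

Call:
drive_tool:
  increments:
    - {"x": 0.1,"y": 0.2,"z": 1.5,"spin": 0,"gripper": 1}
    - {"x": 0,"y": 0,"z": 3,"spin": 0,"gripper": 1}
    - {"x": 0,"y": 0,"z": 3,"spin": 0,"gripper": 1}
    - {"x": 0,"y": 0,"z": 3,"spin": 0,"gripper": 1}
    - {"x": 0,"y": 0,"z": 3,"spin": 0,"gripper": 1}
    - {"x": 0,"y": 0,"z": 2,"spin": 0,"gripper": 1}
    - {"x": 0,"y": 0,"z": 1,"spin": 0,"gripper": 1}
    - {"x": 0,"y": 0,"z": 0,"spin": 0,"gripper": 1}

```text
clock: 13.02
eef_pos: [644.2, 51.1, 38.1]
tcp_rot: [-3.141, 0.0, 1.574]
force: [0.3, -0.9, 0.2]
finger_gap: 1.001
grasp_force: 0.0
```

Call:
drive_tool:
  increments:
    - {"x": 0,"y": 0,"z": 0,"spin": 0,"gripper": -1}
    - {"x": 0,"y": 0,"z": 0,"spin": 0,"gripper": -1}
    - {"x": 0,"y": 0,"z": 0,"spin": 0,"gripper": -1}
    - {"x": 0,"y": 0,"z": 0,"spin": 0,"gripper": -1}
    - {"x": 0,"y": 0,"z": 0,"spin": 0,"gripper": -1}
    - {"x": 0,"y": 0,"z": 0,"spin": 0,"gripper": -1}
    - {"x": 0,"y": 0,"z": 0,"spin": 0,"gripper": -1}
    - {"x": 0,"y": 0,"z": 0,"spin": 0,"gripper": -1}

```text
clock: 14.02
eef_pos: [644.5, 51.2, 39.3]
tcp_rot: [3.141, -0.0, 1.574]
force: [-4.2, -0.6, 10.6]
finger_gap: 0.493
grasp_force: 49.1
```

Call:
drive_tool:
  increments:
    - {"x": 0,"y": 0,"z": -0.6,"spin": 0,"gripper": -1}
    - {"x": 0,"y": 0,"z": -2,"spin": 0,"gripper": -1}
    - {"x": 0,"y": 0,"z": -3,"spin": 0,"gripper": -1}
    - {"x": 0,"y": 0,"z": -3,"spin": 0,"gripper": -1}
    - {"x": 0,"y": 0,"z": -3,"spin": 0,"gripper": -1}
    - {"x": 0.4,"y": -1,"z": -2,"spin": 0,"gripper": -1}
    - {"x": 1,"y": -2,"z": 0,"spin": 0,"gripper": -1}
    - {"x": 1,"y": -3,"z": 0,"spin": 0,"gripper": -1}
    - {"x": 2,"y": -3,"z": 0,"spin": 0,"gripper": -1}
    - {"x": 2,"y": -3,"z": 0,"spin": 0,"gripper": -1}

```text
clock: 15.28
eef_pos: [523.3, 115.3, 175.6]
tcp_rot: [3.14, -0.001, 1.573]
force: [0.2, 0.5, -1.2]
finger_gap: 0.488
grasp_force: 50.5
```

Call:
drive_tool:
  increments:
    - {"x": 1,"y": -3,"z": 0,"spin": 0,"gripper": -1}
    - {"x": 1,"y": -3,"z": 0,"spin": 0,"gripper": -1}
    - {"x": 0.7,"y": -1.6,"z": 0,"spin": 0,"gripper": -1}
    - {"x": 0.3,"y": -1,"z": 0,"spin": 0,"gripper": -1}
    - {"x": 0,"y": 0,"z": 0,"spin": 0,"gripper": -1}
    - {"x": 0,"y": 0,"z": 0,"spin": 0,"gripper": -1}

```text
clock: 16.02
eef_pos: [438.8, 144.4, 174.4]
tcp_rot: [3.141, 0.0, 1.573]
force: [-0.5, 0.8, -0.8]
finger_gap: 0.491
grasp_force: 50.5
```

Call:
drive_tool:
  increments:
    - {"x": 0,"y": 0,"z": 2,"spin": 0,"gripper": -1}
    - {"x": 0,"y": 0,"z": 3,"spin": 0,"gripper": -1}
    - {"x": 0,"y": 0,"z": 3,"spin": 0,"gripper": -1}
    - {"x": 0,"y": 0,"z": 2.5,"spin": 0,"gripper": -1}
    - {"x": 0,"y": 0,"z": 1.5,"spin": 0,"gripper": -1}
    - {"x": 0,"y": 0,"z": 0.7,"spin": 0,"gripper": -1}
    - {"x": 0,"y": 0,"z": 0.2,"spin": 0,"gripper": -1}
    - {"x": 0,"y": 0,"z": 0,"spin": 0,"gripper": -1}
    - {"x": 0,"y": 0,"z": 0,"spin": 0,"gripper": -1}

```text
clock: 17.15
eef_pos: [438.3, 144.8, 45.8]
tcp_rot: [3.141, -0.0, 1.574]
force: [-0.9, -0.5, -0.9]
finger_gap: 0.49
grasp_force: 50.5
```

Call:
drive_tool:
  increments:
    - {"x": 0,"y": 0,"z": 0.1,"spin": 0,"gripper": -1}
    - {"x": 0,"y": 0,"z": 0,"spin": 0,"gripper": -0.3}
    - {"x": 0,"y": 0,"z": 0,"spin": 0,"gripper": 0.3}
    - {"x": 0,"y": 0,"z": 0,"spin": 0,"gripper": 1}
    - {"x": 0,"y": 0,"z": 0,"spin": 0,"gripper": 1}
    - {"x": 0,"y": 0,"z": 0,"spin": 0,"gripper": 1}
    - {"x": 0,"y": 0,"z": 0,"spin": 0,"gripper": 1}

```text
clock: 18.02
eef_pos: [438.0, 144.6, 44.3]
tcp_rot: [3.142, 0.0, 1.574]
force: [0.2, 0.2, -0.6]
finger_gap: 0.998
grasp_force: 0.0
```

Call:
drive_tool:
  increments:
    - {"x": 0,"y": 0,"z": -1,"spin": 0,"gripper": 1}
    - {"x": 0,"y": 0,"z": -3,"spin": 0,"gripper": 1}
    - {"x": 0,"y": 0,"z": -4,"spin": 0,"gripper": 1}
    - {"x": 0,"y": 0,"z": -4,"spin": 0,"gripper": 1}
    - {"x": 0,"y": 0,"z": -3,"spin": 0,"gripper": 1}
    - {"x": 0,"y": 0,"z": -1,"spin": 0,"gripper": 1}
    - {"x": 0,"y": 0,"z": 0,"spin": 0,"gripper": 1}

```text
clock: 18.9
eef_pos: [438.0, 144.7, 204.6]
tcp_rot: [3.141, -0.001, 1.574]
force: [-0.5, 0.2, -1.7]
finger_gap: 1.002
grasp_force: 0.0
```

Call:
drive_tool:
  increments:
    - {"x": -1,"y": 1,"z": 0,"spin": 0,"gripper": 1}
    - {"x": -3,"y": 2.5,"z": 0,"spin": 0,"gripper": 1}
    - {"x": -3,"y": 2.5,"z": 0,"spin": 0,"gripper": 1}
    - {"x": -3,"y": 2.5,"z": 0,"spin": 0,"gripper": 1}
    - {"x": -3,"y": 2.5,"z": 0,"spin": 0,"gripper": 1}
    - {"x": -3,"y": 2.5,"z": 0,"spin": 0,"gripper": 1}
    - {"x": -3,"y": 2.5,"z": 0,"spin": 0,"gripper": 1}
    - {"x": -3,"y": 2.5,"z": 0,"spin": 0,"gripper": 1}
    - {"x": -1,"y": 1.5,"z": 0,"spin": 0,"gripper": 1}
    - {"x": -0.9,"y": 0.8,"z": 0,"spin": 0,"gripper": 1}

```text
clock: 20.15
eef_pos: [646.9, -95.5, 202.7]
tcp_rot: [-3.14, 0.0, 1.573]
force: [-0.4, -0.4, 0.4]
finger_gap: 1.001
grasp_force: 0.0
```

Call:
drive_tool:
  increments:
    - {"x": 0,"y": 0,"z": 0,"spin": 0,"gripper": 1}
    - {"x": 0,"y": 0,"z": 0,"spin": 0,"gripper": 1}

```text
clock: 20.4
eef_pos: [646.3, -93.4, 204.0]
tcp_rot: [-3.141, -0.0, 1.574]
force: [-0.1, 0.6, -0.3]
finger_gap: 0.999
grasp_force: 0.0
```

```bash
python3 - <<'E'
from cell import manip,snapshot
from h import *
st=manip.read_state(); s=snapshot("wrist"); print(st["eef_pos"])
for b in blobs(s["img"],(105,120,30),(130,255,255),400,40000): print(b,wplane(st,s,b[0],b[1],50).round(1))
E
```

```text
[646.28855762 -93.3532919  204.04857524]
(314.9, 227.6, 2184, (np.float64(52.2), np.float64(53.4))) [648.5 -92.3  50. ]
```

Call:
drive_tool:
  increments:
    - {"x": -0.1,"y": 0.1,"z": 1.5,"spin": 0,"gripper": 1}
    - {"x": 0,"y": 0,"z": 3,"spin": 0,"gripper": 1}
    - {"x": 0,"y": 0,"z": 3,"spin": 0,"gripper": 1}
    - {"x": 0,"y": 0,"z": 3,"spin": 0,"gripper": 1}
    - {"x": 0,"y": 0,"z": 3,"spin": 0,"gripper": 1}
    - {"x": 0,"y": 0,"z": 3,"spin": 0,"gripper": 1}
    - {"x": 0,"y": 0,"z": 2,"spin": 0,"gripper": 1}
    - {"x": 0,"y": 0,"z": 1,"spin": 0,"gripper": 1}
    - {"x": 0,"y": 0,"z": 0,"spin": 0,"gripper": 1}

```text
clock: 21.58
eef_pos: [647.6, -94.8, 9.1]
tcp_rot: [-3.141, 0.0, 1.574]
force: [0.8, -1.1, 0.0]
finger_gap: 1.002
grasp_force: 0.0
```

Call:
drive_tool:
  increments:
    - {"x": 0,"y": 0,"z": 0,"spin": 0,"gripper": -1}
    - {"x": 0,"y": 0,"z": 0,"spin": 0,"gripper": -1}
    - {"x": 0,"y": 0,"z": 0,"spin": 0,"gripper": -1}
    - {"x": 0,"y": 0,"z": 0,"spin": 0,"gripper": -1}
    - {"x": 0,"y": 0,"z": 0,"spin": 0,"gripper": -1}
    - {"x": 0,"y": 0,"z": 0,"spin": 0,"gripper": -1}
    - {"x": 0,"y": 0,"z": 0,"spin": 0,"gripper": -1}

```text
clock: 22.45
eef_pos: [648.2, -94.8, 10.7]
tcp_rot: [3.14, -0.0, 1.574]
force: [-3.6, 0.2, 12.3]
finger_gap: 0.575
grasp_force: 49.7
```

Call:
drive_tool:
  increments:
    - {"x": 0,"y": 0,"z": -0.6,"spin": 0,"gripper": -1}
    - {"x": 0,"y": 0,"z": -2,"spin": 0,"gripper": -1}
    - {"x": 0,"y": 0,"z": -3,"spin": 0,"gripper": -1}
    - {"x": 0,"y": 0,"z": -3,"spin": 0,"gripper": -1}
    - {"x": 0,"y": 0,"z": -3,"spin": 0,"gripper": -1}
    - {"x": 0,"y": -1,"z": -2,"spin": 0,"gripper": -1}
    - {"x": -0.4,"y": -2,"z": 0,"spin": 0,"gripper": -1}
    - {"x": -0.4,"y": -3,"z": 0,"spin": 0,"gripper": -1}
    - {"x": -0.3,"y": -3,"z": 0,"spin": 0,"gripper": -1}
    - {"x": -0.3,"y": -3,"z": 0,"spin": 0,"gripper": -1}

```text
clock: 23.7
eef_pos: [526.9, -109.3, 146.5]
tcp_rot: [3.14, -0.0, 1.574]
force: [0.8, -0.4, -0.8]
finger_gap: 0.576
grasp_force: 51.8
```

Call:
drive_tool:
  increments:
    - {"x": 0,"y": -3,"z": 0,"spin": 0,"gripper": -1}
    - {"x": 0,"y": -2.5,"z": 0,"spin": 0,"gripper": -1}
    - {"x": 0,"y": -1.3,"z": 0,"spin": 0,"gripper": -1}
    - {"x": 0,"y": 0,"z": 0,"spin": 0,"gripper": -1}
    - {"x": 0,"y": 0,"z": 0,"spin": 0,"gripper": -1}

```text
clock: 24.32
eef_pos: [460.8, -109.3, 145.6]
tcp_rot: [3.141, 0.0, 1.574]
force: [0.4, 0.3, -1.0]
finger_gap: 0.571
grasp_force: 51.8
```

Call:
drive_tool:
  increments:
    - {"x": 0,"y": -0.1,"z": 2,"spin": 0,"gripper": -1}
    - {"x": 0,"y": 0,"z": 3,"spin": 0,"gripper": -1}
    - {"x": 0,"y": 0,"z": 3,"spin": 0,"gripper": -1}
    - {"x": 0,"y": 0,"z": 2.5,"spin": 0,"gripper": -1}
    - {"x": 0,"y": 0,"z": 1.5,"spin": 0,"gripper": -1}
    - {"x": 0,"y": 0,"z": 0.7,"spin": 0,"gripper": -1}
    - {"x": 0,"y": 0,"z": 0.2,"spin": 0,"gripper": -1}
    - {"x": 0,"y": 0,"z": 0,"spin": 0,"gripper": -1}
    - {"x": 0,"y": 0,"z": 0,"spin": 0,"gripper": -1}

```text
clock: 25.45
eef_pos: [459.1, -109.3, 16.8]
tcp_rot: [3.141, 0.0, 1.574]
force: [0.2, 0.5, -1.4]
finger_gap: 0.573
grasp_force: 51.8
```

Call:
drive_tool:
  increments:
    - {"x": 0,"y": 0,"z": 0.1,"spin": 0,"gripper": -1}
    - {"x": 0,"y": 0,"z": 0,"spin": 0,"gripper": -0.3}
    - {"x": 0,"y": 0,"z": 0,"spin": 0,"gripper": 0.3}
    - {"x": 0,"y": 0,"z": 0,"spin": 0,"gripper": 1}
    - {"x": 0,"y": 0,"z": 0,"spin": 0,"gripper": 1}
    - {"x": 0,"y": 0,"z": 0,"spin": 0,"gripper": 1}
    - {"x": 0,"y": 0,"z": 0,"spin": 0,"gripper": 1}

```text
clock: 26.32
eef_pos: [458.8, -109.3, 15.3]
tcp_rot: [3.142, 0.0, 1.574]
force: [-1.1, -0.0, 0.0]
finger_gap: 0.998
grasp_force: 0.0
```

Call:
drive_tool:
  increments:
    - {"x": 0,"y": 0,"z": -1,"spin": 0,"gripper": 1}
    - {"x": 0,"y": 0,"z": -3,"spin": 0,"gripper": 1}
    - {"x": 0,"y": 0,"z": -4,"spin": 0,"gripper": 1}
    - {"x": 0,"y": 0,"z": -4,"spin": 0,"gripper": 1}
    - {"x": 0,"y": 0,"z": -4,"spin": 0,"gripper": 1}
    - {"x": -0.4,"y": 1,"z": -2,"spin": 0,"gripper": 1}
    - {"x": -2,"y": 3,"z": 0,"spin": 0,"gripper": 1}
    - {"x": -2,"y": 3,"z": 0,"spin": 0,"gripper": 1}
    - {"x": -2,"y": 3,"z": 0,"spin": 0,"gripper": 1}
    - {"x": -2,"y": 3,"z": 0,"spin": 0,"gripper": 1}

```text
clock: 27.58
eef_pos: [589.7, -193.5, 196.0]
tcp_rot: [3.141, -0.0, 1.574]
force: [-0.0, 0.0, 0.9]
finger_gap: 0.998
grasp_force: 0.0
```

Call:
drive_tool:
  increments:
    - {"x": -2,"y": 2,"z": 0,"spin": 0,"gripper": 1}
    - {"x": -2,"y": 2,"z": 0,"spin": 0,"gripper": 1}
    - {"x": -0.5,"y": 0.6,"z": 0,"spin": 0,"gripper": 1}
    - {"x": 0,"y": 0,"z": 0,"spin": 0,"gripper": 1}
    - {"x": 0,"y": 0,"z": 0,"spin": 0,"gripper": 1}

```text
clock: 28.2
eef_pos: [634.8, -237.1, 195.6]
tcp_rot: [-3.142, -0.0, 1.574]
force: [0.8, 0.2, -0.1]
finger_gap: 0.996
grasp_force: 0.0
```

```bash
python3 - <<'E'
from cell import manip,snapshot
from h import *
st=manip.read_state(); s=snapshot("wrist"); print(st["eef_pos"])
for b in blobs(s["img"],(50,100,20),(90,255,255),400,40000): print(b,wplane(st,s,b[0],b[1],76).round(1))
E
```

```text
[ 634.75108382 -237.05660796  195.61583843]
(555.9, 252.0, 2076, (np.float64(21.1), np.float64(165.8))) [ 812.5 -246.1   76. ]
```

Call:
drive_tool:
  increments:
    - {"x": 0,"y": 0,"z": 1.4,"spin": 0,"gripper": 1}
    - {"x": 0,"y": 0,"z": 3,"spin": 0,"gripper": 1}
    - {"x": 0,"y": 0,"z": 3,"spin": 0,"gripper": 1}
    - {"x": 0,"y": 0,"z": 3,"spin": 0,"gripper": 1}
    - {"x": 0,"y": 0,"z": 3,"spin": 0,"gripper": 1}
    - {"x": 0,"y": 0,"z": 3,"spin": 0,"gripper": 1}
    - {"x": 0,"y": 0,"z": 1,"spin": 0,"gripper": 1}
    - {"x": 0,"y": 0,"z": 0,"spin": 0,"gripper": 1}

```text
clock: 29.25
eef_pos: [634.8, -237.7, 21.0]
tcp_rot: [-3.141, -0.0, 1.574]
force: [-0.2, 0.6, -0.5]
finger_gap: 0.999
grasp_force: 0.0
```

Call:
drive_tool:
  increments:
    - {"x": 0,"y": 0,"z": 0,"spin": 0,"gripper": -1}
    - {"x": 0,"y": 0,"z": 0,"spin": 0,"gripper": -1}
    - {"x": 0,"y": 0,"z": 0,"spin": 0,"gripper": -1}
    - {"x": 0,"y": 0,"z": 0,"spin": 0,"gripper": -1}
    - {"x": 0,"y": 0,"z": 0,"spin": 0,"gripper": -1}
    - {"x": 0,"y": 0,"z": 0,"spin": 0,"gripper": -1}
    - {"x": 0,"y": 0,"z": 0,"spin": 0,"gripper": -1}
    - {"x": 0,"y": 0,"z": 0,"spin": 0,"gripper": -1}

```text
clock: 30.25
eef_pos: [635.6, -238.0, 22.6]
tcp_rot: [3.14, 0.0, 1.574]
force: [-3.0, 1.9, 11.5]
finger_gap: 0.536
grasp_force: 49.7
```

Call:
drive_tool:
  increments:
    - {"x": 0,"y": 0,"z": -0.6,"spin": 0,"gripper": -1}
    - {"x": 0,"y": 0,"z": -2,"spin": 0,"gripper": -1}
    - {"x": 0,"y": 0,"z": -3,"spin": 0,"gripper": -1}
    - {"x": 0,"y": 0,"z": -3,"spin": 0,"gripper": -1}
    - {"x": 0,"y": 0,"z": -3,"spin": 0,"gripper": -1}
    - {"x": 0,"y": 0,"z": -3,"spin": 0,"gripper": -1}
    - {"x": 1,"y": -0.5,"z": -1,"spin": 0,"gripper": -1}
    - {"x": 2,"y": -1.5,"z": 0,"spin": 0,"gripper": -1}
    - {"x": 3,"y": -2,"z": 0,"spin": 0,"gripper": -1}
    - {"x": 3,"y": -2,"z": 0,"spin": 0,"gripper": -1}

```text
clock: 31.5
eef_pos: [573.6, -146.4, 177.1]
tcp_rot: [-3.141, -0.0, 1.574]
force: [0.6, 1.3, -1.6]
finger_gap: 0.531
grasp_force: 51.4
```

Call:
drive_tool:
  increments:
    - {"x": 3,"y": -2,"z": 0,"spin": 0,"gripper": -1}
    - {"x": 3,"y": -2,"z": 0,"spin": 0,"gripper": -1}
    - {"x": 3,"y": -2,"z": 0,"spin": 0,"gripper": -1}
    - {"x": 3,"y": -2,"z": 0,"spin": 0,"gripper": -1}
    - {"x": 3,"y": -2,"z": 0,"spin": 0,"gripper": -1}
    - {"x": 3,"y": -1.5,"z": 0,"spin": 0,"gripper": -1}
    - {"x": 2,"y": -1,"z": 0,"spin": 0,"gripper": -1}
    - {"x": 0.8,"y": -0.5,"z": 0,"spin": 0,"gripper": -1}
    - {"x": 0,"y": 0,"z": 0,"spin": 0,"gripper": -1}
    - {"x": 0,"y": 0,"z": 0,"spin": 0,"gripper": -1}

```text
clock: 32.75
eef_pos: [444.5, 58.9, 177.3]
tcp_rot: [3.141, 0.0, 1.573]
force: [-0.2, -0.2, -1.3]
finger_gap: 0.534
grasp_force: 51.4
```

Call:
drive_tool:
  increments:
    - {"x": 0.1,"y": 0.1,"z": 2,"spin": 0,"gripper": -1}
    - {"x": 0,"y": 0,"z": 3,"spin": 0,"gripper": -1}
    - {"x": 0,"y": 0,"z": 3,"spin": 0,"gripper": -1}
    - {"x": 0,"y": 0,"z": 3,"spin": 0,"gripper": -1}
    - {"x": 0,"y": 0,"z": 2,"spin": 0,"gripper": -1}
    - {"x": 0,"y": 0,"z": 1,"spin": 0,"gripper": -1}
    - {"x": 0,"y": 0,"z": 0.6,"spin": 0,"gripper": -1}
    - {"x": 0,"y": 0,"z": 0.2,"spin": 0,"gripper": -1}
    - {"x": 0,"y": 0,"z": 0,"spin": 0,"gripper": -1}
    - {"x": 0,"y": 0,"z": 0,"spin": 0,"gripper": -1}

```text
clock: 34.0
eef_pos: [445.5, 60.7, 29.7]
tcp_rot: [3.141, -0.0, 1.574]
force: [0.1, 0.3, -0.6]
finger_gap: 0.533
grasp_force: 51.4
```

Call:
drive_tool:
  increments:
    - {"x": 0,"y": 0,"z": 0.15,"spin": 0,"gripper": -1}
    - {"x": 0,"y": 0,"z": 0,"spin": 0,"gripper": -0.3}
    - {"x": 0,"y": 0,"z": 0,"spin": 0,"gripper": 0.3}
    - {"x": 0,"y": 0,"z": 0,"spin": 0,"gripper": 1}
    - {"x": 0,"y": 0,"z": 0,"spin": 0,"gripper": 1}
    - {"x": 0,"y": 0,"z": 0,"spin": 0,"gripper": 1}
    - {"x": 0,"y": 0,"z": 0,"spin": 0,"gripper": 1}

```text
clock: 34.88
eef_pos: [445.3, 60.6, 27.8]
tcp_rot: [-3.142, 0.0, 1.574]
force: [0.9, 0.6, -0.2]
finger_gap: 0.999
grasp_force: 0.0
```

Call:
drive_tool:
  increments:
    - {"x": 0,"y": 0,"z": -1,"spin": 0,"gripper": 1}
    - {"x": 0,"y": 0,"z": -3,"spin": 0,"gripper": 1}
    - {"x": 0,"y": 0,"z": -4,"spin": 0,"gripper": 1}
    - {"x": 0,"y": 0,"z": -4,"spin": 0,"gripper": 1}
    - {"x": 0,"y": 0,"z": -4,"spin": 0,"gripper": 1}
    - {"x": 0,"y": 1,"z": -2,"spin": 0,"gripper": 1}
    - {"x": 0,"y": 3,"z": 0,"spin": 0,"gripper": 1}
    - {"x": 2,"y": 5,"z": 0,"spin": 0,"gripper": 1}
    - {"x": 2,"y": 5,"z": 0,"spin": 0,"gripper": 1}
    - {"x": 2,"y": 5,"z": 0,"spin": 0,"gripper": 1}

```text
clock: 36.12
eef_pos: [636.4, 121.8, 208.6]
tcp_rot: [3.141, -0.0, 1.574]
force: [0.7, -0.1, 0.4]
finger_gap: 1.0
grasp_force: 0.0
```

Call:
drive_tool:
  increments:
    - {"x": 4,"y": 0,"z": 0,"spin": 0,"gripper": 1}
    - {"x": 4,"y": 0,"z": 0,"spin": 0,"gripper": 1}
    - {"x": 0,"y": 0,"z": 0,"spin": 0,"gripper": 1}
    - {"x": 0,"y": 0,"z": 0,"spin": 0,"gripper": 1}
    - {"x": 0,"y": 0,"z": 0,"spin": 0,"gripper": 1}

```text
clock: 36.75
eef_pos: [634.9, 200.0, 208.3]
tcp_rot: [3.141, 0.0, 1.572]
force: [-0.1, 0.1, 0.7]
finger_gap: 1.001
grasp_force: 0.0
```

```bash
python3 - <<'E'
from cell import manip,snapshot
from h import *
t=snapshot("top"); cv2.imwrite("pics/top2.png",t["img"]); s=snapshot("scene"); cv2.imwrite("pics/s2.png",cv2.resize(s["img"][150:390,180:400],None,fx=2.4,fy=2.4))
for n,z,f in (("gr",81,((50,120,40),(85,255,255))),("bl",55,((105,150,40),(130,255,255)))):
  for i in (t,s):
    for b in blobs(i["img"],*f): print(n,b,plane(i,b[0],b[1],z).round(1))
for i in (t,s):
  for b in blobs(i["img"],(0,0,170),(179,40,255)):
    p=plane(i,b[0],b[1],71);q=plane(i,b[0],b[1],105)
    if p[0]<480 and -150<p[1]<200: print("wh",b,p.round(1),q.round(1))
E
```

```text
gr (273.3, 316.2, 311, (np.float64(19.7), np.float64(20.2))) [445.8  58.6  81. ]
gr (202.7, 321.2, 314, (np.float64(15.3), np.float64(35.5))) [437. 188.  81.]
gr (432.1, 123.6, 269, (np.float64(7.1), np.float64(65.8))) [ 814.5 -246.3   81. ]
gr (509.7, 302.5, 274, (np.float64(6.7), np.float64(62.6))) [ 810.3 -268.5   81. ]
gr (259.6, 240.3, 242, (np.float64(16.3), np.float64(19.2))) [446.2  55.5  81. ]
gr (223.6, 207.8, 90, (np.float64(10.7), np.float64(11.8))) [410.1 156.7  81. ]
bl (362.5, 308.5, 426, (np.float64(22.9), np.float64(23.8))) [ 458.8 -108.7   55. ]
bl (302.5, 315.2, 416, (np.float64(22.7), np.float64(23.5))) [ 459. -113.   55.]
wh (358.4, 474.3, 547, (np.float64(9.8), np.float64(83.4))) [166.8 -95.1  71. ] [179.6 -91.7 105. ]
wh (319.1, 312.0, 212, (np.float64(16.4), np.float64(16.6))) [453.  -25.8  71. ] [454.3 -25.2 105. ]
wh (71.4, 298.3, 284, (np.float64(10.9), np.float64(41.3))) [ 86.1 100.1  71. ] [ 95.6  79.7 105. ]
wh (280.6, 275.6, 174, (np.float64(14.5), np.float64(15.4))) [453.4 -27.7  71. ] [448.9 -43.2 105. ]
```

View pics/top2.png

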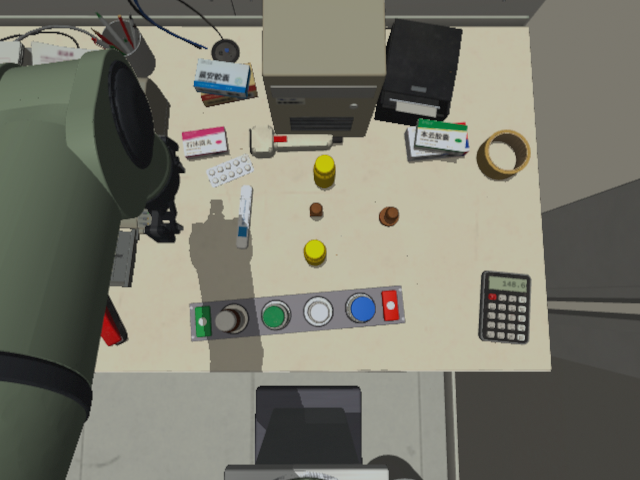

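View pics/s2.png

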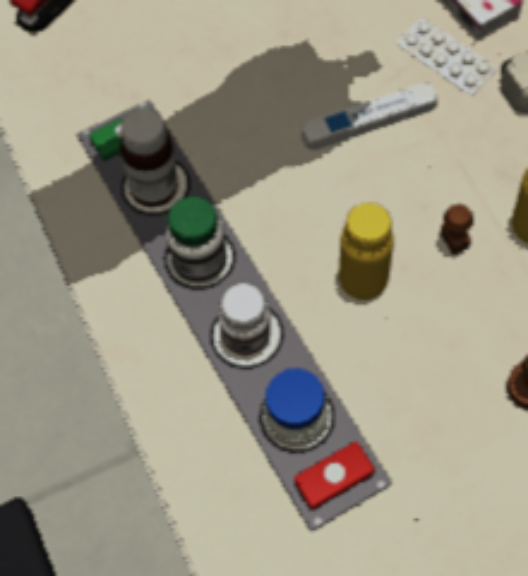

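All four stand upright, centred in their marks and in the right order. The green cap, white cap and jar measure within about 3 mm. The amber one at top (228,320) was only judged by eye. The robot is clear of everything, so I'm handing in.

```bash
python3 -c "
from cell import manip
print(manip.hand_in())"
```

```text
the job is handed in; nothing more can be done
None
```

The job is handed in: amber, green-capped, white-capped bottle and jar stand in order from green to red on marks a to d, none tipped, at about 37 s of the 106 s; the hand-in returned no verdict.

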